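# Screw the filter ring onto the gem lamp

## Task

Pick up the black filter ring, set it level over the threaded collar of the gem lamp and screw it fully home, so that it sits down on the lamp's shoulder all round, then let go. Feel for the thread starts first: under light pressure ease it backward (anticlockwise from above) until it has dropped the step into them (forward would only jam it on top of the threads), then turn it forward, clockwise, down to the shoulder. Never force it against the lamp, and leave the other things on the bench where they are.

Things in the scene. Friction and masses are not known exactly. Their poses are not given: they have to be found in the camera images.
- filter_mid (a point): Centre of the loose black filter ring, half-way up, 17 mm above its lower rim; z up along its axis. About 120 g, stands open side down on the bench; 56 mm outside diameter (57 over the knurling), 34 mm high, glass window 3 mm below the top. Grip it from above round the outside, middle or upper half; it is round, so any gripper yaw will do.
- filter: The same ring, origin at the centre of its lower rim. Bore 51 mm, chamfered out to 54 mm at the lower rim. Inside are three lugs, 120 degrees apart, each 20 degrees wide and 3 mm high, undersides 6 mm above the lower rim, reaching in to 20.5 mm from the axis.
- lamp: The gem lamp, fixed to the bench: grey round housing, origin under the centre of its foot, z up. 100 mm wide at the foot, narrowing to a flat shoulder 64 mm wide, 45 mm above the bench. It carries the bare metal collar. More than 40 N between ring and lamp damages the thread.
- shoulder (a point): On the lamp's axis at shoulder height; z up. The collar rises 22 mm above it: core 38 mm wide, 48 mm over the threads, which stand up to 16 mm above the shoulder; the ring goes over with 1.5 mm of play all round. Right-hand thread with three starts 120 degrees apart; their angle differs each time and is not told by this pose. Ring heights below: lower rim above the shoulder.
- threads (a point): Axis of the collar, 16 mm above the shoulder: top of the threads. Set on at a chance angle the ring rides on the threads at height 7 to 10 mm. Turned backward (anticlockwise from above) it climbs 3 mm in 80 degrees, then drops into the starts, to 3.5 mm; up to 120 degrees may be needed. If set on a stop tooth (10 mm) it first drops back to 7 mm only: keep on. It may also go to 3.5 mm at once.
- starts (a point): Axis of the collar, 3.5 mm above the shoulder: height of the ring's lower rim when dropped into the starts. There it has 16 degrees of free turn; a stop tooth blocks further backward turning. Turned forward while on top of the threads the ring also runs into a stop tooth. It does not spring back or move when let go.
- home (a point): Axis of the collar, 1 mm above the shoulder. Turned forward (clockwise) from the starts the ring stays level for the first 10 to 25 degrees, then goes down 3.5 mm in 47 degrees, with 1 mm or more of play up and down; it is on the shoulder 57 to 73 degrees after the drop and meets a hard stop some 22 degrees later. Let it down as it turns, or the thread pulls it down.
- block_mid (a point): Centre of a loose steel bench block, 70 x 70 x 30 mm. Leave alone.
- burrs_mid (a point): A loose wooden burr stand, 45 x 110 x 35 mm, with steel burrs standing up to about 75 mm; this point is the centre of the wooden block. Leave alone.
- jar_mid (a point): Centre of a loose glass jar with a steel lid, 40 mm wide, 50 mm high. Leave alone.
Things that resemble listed ones, but are neither listed nor needed, are in the scene too. Of the things like the lamp, leave any that is green; of the rest the larger one is meant.

How it is judged:
By the outcome, as a careful person would: the job done as asked, in the order asked, and still so for the second after the job is handed in, with the robot touching nothing.
It also fails if it takes over 64 s, if anything falls off the work surface, if the arm or the gripper's body presses on something with over 40 N, if the wrist force passes 120 N, or if a joint passes its speed limit or range.

## Robot

A 6-joint arm with a two-finger parallel gripper is mounted at the origin on the work surface. World frame = base frame: x ahead of the robot, y to its left, z up, the work surface at z = 0. Lengths are in m, angles in rad, forces in N, time in s.
With the tool pointing down it reaches from about 0.3 to 0.875 m from the base axis. Payload 6.4 kg.
Tool frame: the origin (TCP) lies on the centre line of the jaws, within the pads' length; the fingertips stand ctrl.tip_extent ahead of it and the grasp point (between the pads) lies 8 mm behind it (ctrl.tip_extent is the distance from the TCP to the fingertips, in m); z points along the fingers, y is the line along which they close (so a half turn about z gives the same grasp; the last joint's range is limited). The gripper opens to 85 mm and grips with 20 to 120 N. Pads are 22 mm wide; open, the fingers measure 114 mm over their backs; the gripper's body (76 mm by 85 mm) begins 54 mm behind the grasp point. The pads swing forward as they close: fully open they stand 13 mm farther back than shut.
Start: joints at [1.073, 0.181, 1.607, -0, 1.354, -0.206], TCP at [0.165, 0.551, 0.242] pointing down, gripper open.
Joint ranges: [-2.99, 2.99], [-0.89, 2.07], [0.3, 2.58], [-1.14, 4.28], [0, 2.63], [-3.12, 3.12]. Speed limits (rad/s): [2.57, 2.57, 3.01, 3.14, 3.14, 3.14].

## Interface

Orientations are given as a unit quaternion [w, x, y, z].
In Python, from bench import ctrl gives the robot as it stands.
- The arm moves only by the shell command python3 -m handwheel 'ROWS'. ROWS is JSON, a list of rows, each a list of 7 numbers: the turn, a rotation vector about the tool's x, y, z as a fraction of full scale, then the shift along the tool's x, y, z as a fraction of full scale, then the opening, from 0 (shut) to 1 (fully open). In form: [[rx, ry, rz, x, y, z, jaw], ...]. A call has exactly 8 rows; each row shifts and turns the commanded pose from where the row before left it, along the tool's axes as they then stand; what a row does not reach is not made up. Full scale, the value 1, is 300 mm for a shift and pi rad for a turn. A row lasts 1/10 s, in which the tool goes at most 50 mm and 8.59 degrees, less where a joint would pass 70% of its speed; a pose out of reach is approached as far as the arm can. A call with a number of a shift or a turn outside -1 to 1 is refused whole. A call with a gripper value outside its range is refused whole. The fingers move at their own pace and stop on an object; the grip force is fixed at half the most. Time passes only in rows, so rows that do not move let the fingers close, or fill a call up. It gives the time, the measured TCP pose, the force, the opening and the grip force at its end, in the units of the state.
- ctrl.get_obs(): the state, without advancing time (a new reading comes with each control period).
- ctrl.camera(name): name is "scene" or "top" or "wrist"; returns the picture (420x560x3 uint8, blue, green, red); there is no depth.
- ctrl.camera_model(name): a dict with "camera_matrix" (3x3 intrinsics, pixels), "dist_coeffs" ([k1, k2, p1, p2, k3] as OpenCV has them; the pictures are not rectified), "cam_to_world" (4x4, takes a point from camera to world coordinates). Camera axes: x right, y up, looking along -z (the intrinsics and any distortion apply to the point x, -y, -z); pixel columns grow to the right and rows downward; lengths in m; the calibration is good to about 2 mm. A picture is of the moment at which its call begins: read the wrist's pose just before it. camera_model takes no time and is no camera call; for the wrist camera it gives the pose at the moment of the call.
- ctrl.hand_in(): hands the job in; it is judged then, once.
The state is a dict: "time_s": time; "q": joint angles; "dq": joint speeds; "joint_efforts": joint torques, N m; "eef_pos": TCP position; "eef_rot": TCP orientation; "wrist_force": force on the tool from outside, world axes, zero at the start; "torque": the same for the moment, N m; "opening": opening from 0.0 (shut) to 1.0 (fully open); "grasp_force": force on a finger pad.
Only numpy, scipy, OpenCV 4.12 (cv2) and the standard library are available. Lean on these libraries where they do the work, as an engineer would, in place of code of your own. Each camera call takes 0.05 s, during which the arm holds its last target. There are 200 camera calls.

## Working session

There is one attempt and no reset: what is moved stays moved. The work goes in short steps, Python scripts to look and compute and a shell command to move; the robot and the scene stay as the last step left them, time stands still between calls to the robot, and variables do not carry over. Pictures are saved under pics/ and viewed, at most 10 in all, crops included, and the job is handed in when it is done.

```bash
mkdir -p pics; ls
cat > h.py <<'E'
import numpy as np, cv2
from bench import ctrl
def snap(name,fn):
    m=ctrl.camera_model(name); im=ctrl.camera(name); cv2.imwrite('pics/'+fn,im); np.save('pics/'+fn+'.npy',m,allow_pickle=True); return im,m
def ray(m,u,v):
    K=np.array(m['camera_matrix'],float); d=np.array(m['dist_coeffs'],float); T=np.array(m['cam_to_world'])
    p=cv2.undistortPoints(np.array([[[u,v]]],float),K,d)[0,0]
    return T[:3,3],T[:3,:3]@np.array([p[0],-p[1],-1.])
def onz(m,u,v,z):
    o,r=ray(m,u,v); return o+r*(z-o[2])/r[2]
def load(fn): return np.load('pics/'+fn+'.npy',allow_pickle=True).item()
E
python3 - <<'E'
from h import *
a,_=snap('scene','s1.png'); b,_=snap('top','t1.png')
o=ctrl.get_obs(); print(o['eef_pos'],o['eef_rot'],o['opening'],ctrl.tip_extent,o['time_s'],o['wrist_force'])
E
```

```text
pics
[0.16515156 0.55028827 0.24148852] [-2.71740727e-04  1.45374468e-01  9.89376399e-01 -7.29102076e-04] 1.002034303555246 0.011 0.1 [ 0.02103183 -0.16282703 -0.22253365]
```

View pics/t1.png

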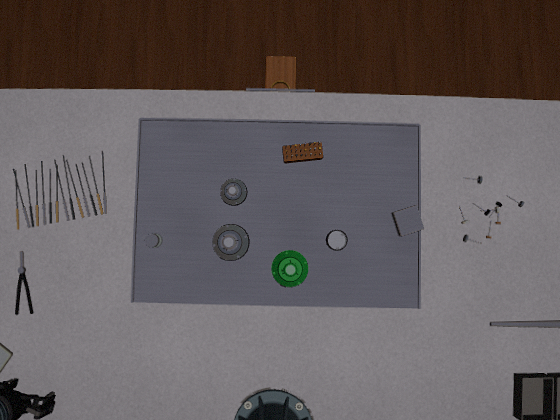

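View pics/s1.png

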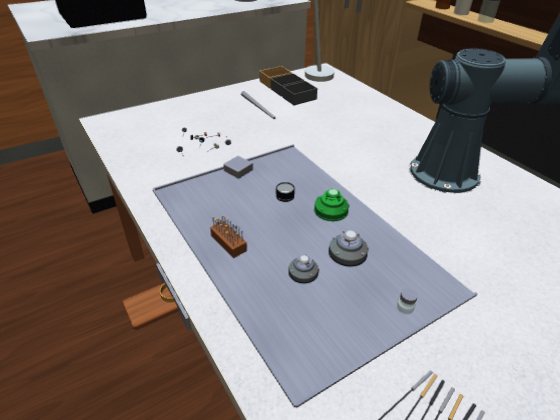

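Top view: the ring candidate is the only black ring, at (337,240). There are three lamp-like things: green (290,268), small grey (234,191) and large grey (231,242), so the large grey one is my target. The jar is at (153,240), the block at (407,220) and the burrs at (303,152). I'll check the choice in an enlarged crop.

Run:
```python
from h import *
t=cv2.imread('pics/t1.png'); m=load('t1.png')
a=cv2.resize(t[160:300,200:300],None,fx=4,fy=4,interpolation=cv2.INTER_CUBIC)
b=cv2.resize(t[190:290,300:400],None,fx=4,fy=4,interpolation=cv2.INTER_CUBIC)
b=cv2.copyMakeBorder(b,0,160,0,0,cv2.BORDER_CONSTANT)
cv2.imwrite('pics/c1.png',np.hstack([a,b]))
for n,u,v,z in [('ring',337,240,.034),('lampfoot',231,242,.01),('collar',229.5,241.5,.067),('small',234,192,.02),('green',290,268,.02)]: print(n,onz(m,u,v,z).round(4))
print((onz(m,231,242,0)-onz(m,232,242,0)).round(4))
```

```text
ring [ 0.5231 -0.1637  0.034 ]
lampfoot [0.5116 0.1273 0.01  ]
collar [0.513  0.1259 0.067 ]
small [0.6502 0.1219 0.02  ]
green [ 0.4439 -0.0374  0.02  ]
[-0.0001  0.0028  0.    ]
```

View pics/c1.png

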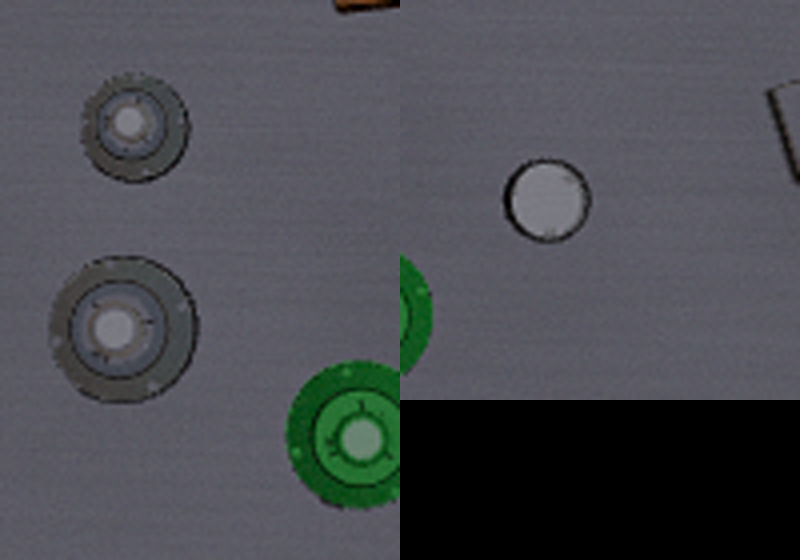

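The crop confirms it. The large grey lamp has its foot centred at (231,242.5) and the small decoy is above it. The black ring with its glass top is at (336.7,240). First I turn the tool so its axes line up with the world (tool x = +y, tool y = +x).

```bash
python3 -m handwheel '[[0,0,0.0476,0,0,0,1],[0,0,0.0476,0,0,0,1],[0,0,0.0476,0,0,0,1],[0,0,0.0476,0,0,0,1],[0,0,0.0476,0,0,0,1],[0,0,0.0476,0,0,0,1],[0,0,0.0476,0,0,0,1],[0,0,0.0476,0,0,0,1]]'; python3 -m handwheel '[[0,0,0.0267,0,0,0,1],[0,0,0,-0.16,0.05,0,1],[0,0,0,-0.16,0.05,0,1],[0,0,0,-0.16,0.05,0,1],[0,0,0,-0.16,0.05,0,1],[0,0,0,-0.16,0.05,0,1],[0,0,0,-0.16,0.05,0,1],[0,0,0,-0.16,0.05,0,1]]'
```

```text
time_s: 0.9
eef_pos: [0.1652, 0.5504, 0.2417]
eef_rot: [0.0, 0.68, 0.734, -0.001]
wrist_force: [-0.1, 0.8, -0.9]
opening: 0.998
grasp_force: 0.0
time_s: 1.7
eef_pos: [0.2692, 0.2148, 0.2421]
eef_rot: [0.0, 0.707, 0.707, 0.0]
wrist_force: [0.7, -0.4, 0.4]
opening: 1.0
grasp_force: 0.0
```

```bash
python3 -m handwheel '[[0,0,0,-0.14,0.07,0,1],[0,0,0,-0.14,0.07,0,1],[0,0,0,-0.15,0.10,0,1],[0,0,0,-0.15,0.10,0,1],[0,0,0,-0.15,0.11,0,1],[0,0,0,-0.15,0.11,0,1],[0,0,0,-0.15,0.11,0,1],[0,0,0,-0.15,0.11,0,1]]'
python3 - <<'E'
from h import *
_,m=snap('wrist','w1.png'); print(ctrl.get_obs()['eef_pos']); print(np.array(m['cam_to_world']).round(3))
E
```

```text
time_s: 2.5
eef_pos: [0.4854, -0.1142, 0.2418]
eef_rot: [-0.0, 0.708, 0.706, -0.0]
wrist_force: [-0.9, 1.3, 0.1]
opening: 0.999
grasp_force: 0.0
[ 0.48890856 -0.12014062  0.24124512]
[[ 1.    -0.     0.001  0.485]
 [-0.     0.958  0.287 -0.04 ]
 [-0.001 -0.287  0.958  0.373]
 [ 0.     0.     0.     1.   ]]
```

View pics/w1.png

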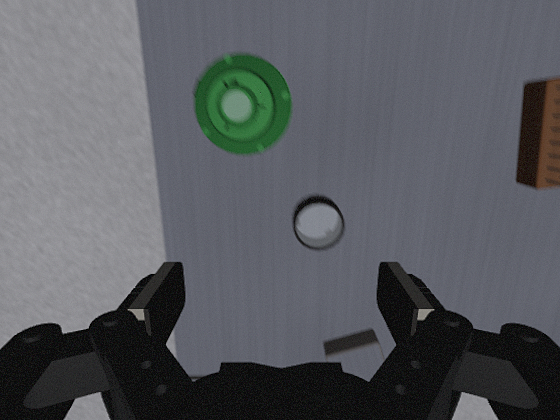

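The wrist view shows the ring centred at about (319,222) and the green lamp at (240,104). The arm was still settling when this was taken, so I'll measure again from closer.

```bash
python3 - <<'E'
from h import *
m=load('w1.png'); print(onz(m,319,222,.033)); print(ctrl.get_obs()['eef_pos'])
E
python3 -m handwheel '[[0,0,0,-0.04,0.04,0.12,1],[0,0,0,-0.04,0.03,0.12,1],[0,0,0,-0.04,0.03,0.06,1],[0,0,0,0,0,0,1],[0,0,0,0,0,0,1],[0,0,0,0,0,0,1],[0,0,0,0,0,0,1],[0,0,0,0,0,0,1]]'
python3 - <<'E'
from h import *
_,m=snap('wrist','w2.png'); print(ctrl.get_obs()['eef_pos'])
E
```

```text
[ 0.52716927 -0.16085504  0.033     ]
[ 0.48890856 -0.12014062  0.24124512]
time_s: 3.35
eef_pos: [0.5151, -0.1481, 0.1536]
eef_rot: [0.001, 0.707, 0.707, 0.0]
wrist_force: [0.2, 0.0, 0.1]
opening: 0.997
grasp_force: 0.0
[ 0.51506332 -0.14812113  0.15333995]
```

View pics/w2.png

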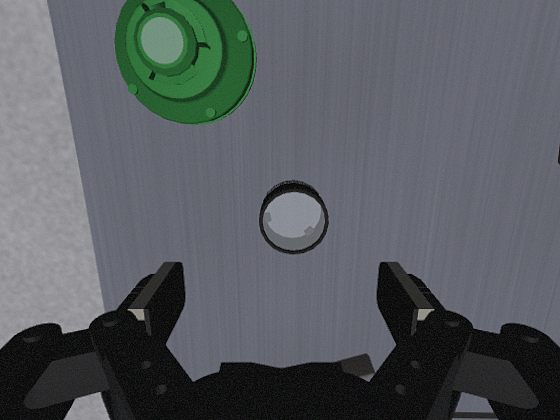

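The wrist view now shows the ring's top rim as an ellipse of x 259–328 and y about 188–254, centred at (293.5,221).

Run:
```python
from h import *
m=load('w2.png'); print(onz(m,293.5,221,.034)); print(onz(m,259,221,.034),onz(m,328,221,.034),onz(m,293.5,254,.034))
```

```text
[ 0.52547572 -0.16239379  0.034     ]
[ 0.4974525  -0.16241042  0.034     ] [ 0.55348646 -0.16236993  0.034     ] [ 0.52583329 -0.19167243  0.034     ]
```

```bash
python3 -m handwheel '[[0,0,0,-0.05,0.034,0.05,1],[0,0,0,0,0,0.1,1],[0,0,0,0,0,0.1,1],[0,0,0,0,0,0.1,1],[0,0,0,0,0,0.1,1],[0,0,0,0,0,0,1],[0,0,0,0,0,0,1],[0,0,0,0,0,0,1]]'; python3 -m handwheel '[[0,0,0,0,0,0,0],[0,0,0,0,0,0,0],[0,0,0,0,0,0,0],[0,0,0,0,0,0,0],[0,0,0,0,0,0,0],[0,0,0,0,0,0,0],[0,0,0,0,0,0,0],[0,0,0,0,0,0,0]]'
```

```text
time_s: 4.2
eef_pos: [0.5263, -0.164, 0.0193]
eef_rot: [0.002, 0.707, 0.707, 0.0]
wrist_force: [-0.0, 0.5, 0.3]
opening: 0.998
grasp_force: 0.0
time_s: 5.0
eef_pos: [0.5259, -0.1638, 0.0192]
eef_rot: [0.001, 0.707, 0.707, 0.0]
wrist_force: [-3.3, 1.6, 9.7]
opening: 0.639
grasp_force: 61.8
```

```bash
python3 -m handwheel '[[0,0,0,0,0,-0.05,0],[0,0,0,0,0,-0.1,0],[0,0,0,0,0,-0.15,0],[0,0,0,0,0,-0.15,0],[0,0,0,0.1,0,-0.1,0],[0,0,0,0.12,0,0,0],[0,0,0,0.12,0,0,0],[0,0,0,0.12,-0.02,0,0]]'; python3 -m handwheel '[[0,0,0,0.1,-0.02,0,0],[0,0,0,0.1,0,0,0],[0,0,0,0.08,0,0,0],[0,0,0,0.03,0,0,0],[0,0,0,0,0,0,0],[0,0,0,0,0,0,0],[0,0,0,0,0,0,0],[0,0,0,0,0,0,0]]';  python3 - <<'E'
from h import *
_,m=snap('wrist','w3.png'); print(ctrl.get_obs()['eef_pos'])
E
```

```text
time_s: 5.8
eef_pos: [0.5194, -0.0241, 0.1839]
eef_rot: [0.001, 0.708, 0.706, 0.001]
wrist_force: [1.5, 0.5, -1.5]
opening: 0.642
grasp_force: 63.7
time_s: 6.6
eef_pos: [0.5133, 0.0667, 0.1823]
eef_rot: [0.0, 0.708, 0.706, -0.0]
wrist_force: [-0.3, -1.0, -2.0]
opening: 0.639
grasp_force: 63.7
[0.5132297  0.06686576 0.18226642]
```

View pics/w3.png

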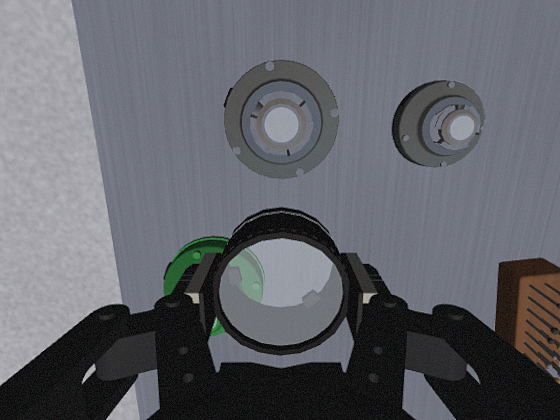

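The wrist view shows the ring held level between the pads, with its top rim centred at about (281,295). The large grey lamp's collar is at about (281,124). I'll enlarge both to get better pixels.

Run:
```python
from h import *
t=cv2.imread('pics/w3.png'); m=load('w3.png')
a=cv2.resize(t[50:190,212:352],(560,560),interpolation=cv2.INTER_CUBIC)
cv2.imwrite('pics/c2.png',a)
print(onz(m,281,295,.197),onz(m,282,123.5,.067), onz(m,282,119,.045))
```

```text
[0.51316137 0.06808123 0.197     ] [0.51397146 0.12951291 0.067     ] [0.51404164 0.1319682  0.045     ]
```

View pics/c2.png

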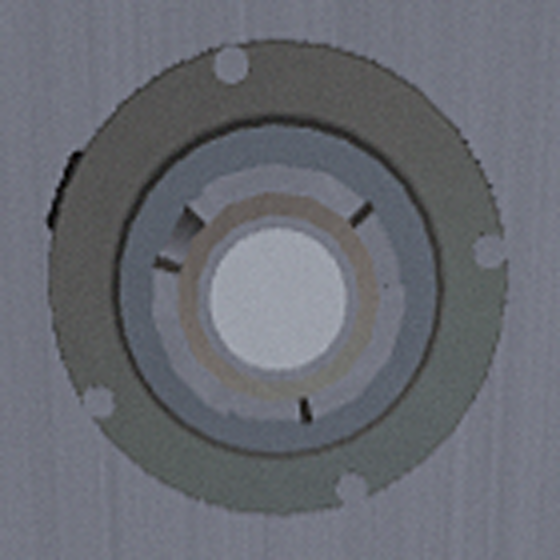

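The shoulder circle spans x 117–440 and y 122–455 in the crop, which puts it at (281.6,122.1) in the picture. The collar core is at (281.8,124).

Run:
```python
from h import *
m=load('w3.png')
# tick starts diag: edges of shoulder circle
f=lambda x,y,z: onz(m,212+x/4,50+y/4,z)
for x,y in [(117,288),(440,288),(278.5,122),(278.5,455)]: print(f(x,y,.045))
print('sh',f(278.5,288.5,.045),'core',f(279,296,.067)); 
for y in (193,398): print(f(279,y,.067))
t=cv2.imread('pics/w3.png')
print([onz(m,u,v,.197).round(4) for u,v in [(217,295),(346,295),(281,238),(281,353)]])
```

```text
[0.48164831 0.12967974 0.045     ]
[0.54582975 0.12961104 0.045     ]
[0.51374578 0.1603836  0.045     ]
[0.51374162 0.09634273 0.045     ]
sh [0.51374412 0.12957388 0.045     ] core [0.51378875 0.12915933 0.067     ]
[0.51378774 0.14696756 0.067     ]
[0.51378953 0.11068297 0.067     ]
[array([0.4873, 0.0681, 0.197 ]), array([0.5394, 0.0681, 0.197 ]), array([0.5132, 0.0929, 0.197 ]), array([0.5131, 0.04  , 0.197 ])]
```

```bash
python3 -m handwheel '[[0,0,0,0.08,0,0,0],[0,0,0,0.08,0.002,0,0],[0,0,0,0.046,0,0,0],[0,0,0,0,0,0.06,0],[0,0,0,0,0,0.1,0],[0,0,0,0,0,0.09,0],[0,0,0,0,0,0.05,0],[0,0,0,0,0,0,0]]'; python3 -m handwheel '[[0,0,0,0,0,0.005,0],[0,0,0,0,0,0.005,0],[0,0,0,0,0,0.005,0],[0,0,0,0,0,0.003,0],[0,0,0,0,0,0,0],[0,0,0,0,0,0,0],[0,0,0,0,0,0,0],[0,0,0,0,0,0,0]]'
python3 - <<'E'
from h import *
for c in 'ab':
  o=ctrl.get_obs(); print(o['eef_pos'],o['wrist_force'],o['torque'])
E
```

```text
time_s: 7.45
eef_pos: [0.5118, 0.1291, 0.0897]
eef_rot: [-0.002, 0.708, 0.707, -0.002]
wrist_force: [-0.7, -0.1, -1.5]
opening: 0.641
grasp_force: 63.7
time_s: 8.25
eef_pos: [0.5139, 0.1295, 0.087]
eef_rot: [0.0, 0.708, 0.707, 0.0]
wrist_force: [-0.7, 0.3, -1.0]
opening: 0.64
grasp_force: 63.7
[0.51387995 0.12954443 0.08697581] [-0.70649606  0.34722921 -0.99547962] [-0.01660983  0.03188675 -0.02050725]
[0.51387995 0.12954443 0.08697581] [-0.70649606  0.34722921 -0.99547962] [-0.01660983  0.03188675 -0.02050725]
```

```bash
python3 -m handwheel '[[0,0,0,-0.0025,0,0.004,0],[0,0,0,0,0,0.004,0],[0,0,0,0,0,0.004,0],[0,0,0,0,0,0.004,0],[0,0,0,0,0,0.004,0],[0,0,0,0,0,0,0],[0,0,0,0,0,0,0],[0,0,0,0,0,0,0]]'; python3 -c "
from h import *
o=ctrl.get_obs(); print(o['eef_pos'],o['wrist_force'],o['torque'])"
```

```text
time_s: 9.05
eef_pos: [0.5139, 0.1288, 0.0809]
eef_rot: [0.0, 0.708, 0.707, 0.0]
wrist_force: [-0.5, -0.1, -1.6]
opening: 0.636
grasp_force: 63.7
[0.51386616 0.12880721 0.080934  ] [-0.50067574 -0.13633439 -1.5740937 ] [-0.02174721 -0.00999394 -0.03528645]
```

```bash
python3 -m handwheel '[[0,0,0,0,0,0.004,0],[0,0,0,0,0,0.004,0],[0,0,0,0,0,0.003,0],[0,0,0,0,0,0.003,0],[0,0,0,0,0,0,0],[0,0,0,0,0,0,0],[0,0,0,0,0,0,0],[0,0,0,0,0,0,0]]'; python3 -c "
from h import *
o=ctrl.get_obs(); print(o['eef_pos'],o['wrist_force'],o['torque'])"
```

```text
time_s: 9.85
eef_pos: [0.5139, 0.1288, 0.0767]
eef_rot: [0.0, 0.708, 0.707, 0.0]
wrist_force: [0.7, 0.4, -2.2]
opening: 0.643
grasp_force: 63.7
[0.51385575 0.12878506 0.07672251] [ 0.73632906  0.4072098  -2.18388987] [-0.02453892 -0.01573272  0.03004431]
```

```bash
python3 -m handwheel '[[0,0,0,0,0,0.003,0],[0,0,0,0,0,0.002,0],[0,0,0,0,0,0.002,0],[0,0,0,0,0,0,0],[0,0,0,0,0,0,0],[0,0,0,0,0,0,0],[0,0,0,0,0,0,0],[0,0,0,0,0,0,0]]'; python3 -m handwheel '[[0,0,0,0,0,0.002,0],[0,0,0,0,0,0.002,0],[0,0,0,0,0,0,0],[0,0,0,0,0,0,0],[0,0,0,0,0,0,0],[0,0,0,0,0,0,0],[0,0,0,0,0,0,0],[0,0,0,0,0,0,0]]'
```

```text
time_s: 10.65
eef_pos: [0.5138, 0.1288, 0.0746]
eef_rot: [0.0, 0.708, 0.707, 0.0]
wrist_force: [1.2, 0.8, -0.4]
opening: 0.637
grasp_force: 63.7
time_s: 11.45
eef_pos: [0.5138, 0.1288, 0.0734]
eef_rot: [0.0, 0.708, 0.707, -0.0]
wrist_force: [-0.1, -0.6, -0.3]
opening: 0.637
grasp_force: 63.7
```

```bash
python3 -m handwheel '[[0,0,0,0,0,0.002,0],[0,0,0,0,0,0.002,0],[0,0,0,0,0,0,0],[0,0,0,0,0,0,0],[0,0,0,0,0,0,0],[0,0,0,0,0,0,0],[0,0,0,0,0,0,0],[0,0,0,0,0,0,0]]'
```

```text
time_s: 12.25
eef_pos: [0.514, 0.1288, 0.0725]
eef_rot: [0.0, 0.708, 0.707, 0.0]
wrist_force: [-2.5, 0.3, 5.5]
opening: 0.641
grasp_force: 64.2
```

Contact at about 8.4 mm rim height with light force, so the ring is riding on the threads. I ease it backward now, following the climb.

```bash
python3 -m handwheel '[[0,0,-0.031,0,0,-0.0007,0],[0,0,-0.031,0,0,-0.0007,0],[0,0,-0.031,0,0,-0.0007,0],[0,0,0,0,0,0,0],[0,0,0,0,0,0,0],[0,0,0,0,0,0,0],[0,0,0,0,0,0,0],[0,0,0,0,0,0,0]]'; python3 -c "
from h import *
o=ctrl.get_obs(); print(o['eef_pos'],o['wrist_force'],o['torque'])"
```

```text
time_s: 13.05
eef_pos: [0.5144, 0.1288, 0.0731]
eef_rot: [0.0, 0.597, 0.802, 0.0]
wrist_force: [1.3, 0.2, 4.3]
opening: 0.64
grasp_force: 64.3
[0.51437223 0.12880706 0.07312864] [1.29187498 0.22865722 4.30601113] [ 0.01821076 -0.20686591  0.01782407]
```

```bash
python3 -m handwheel '[[0,0,-0.031,0,0,-0.0006,0],[0,0,-0.031,0,0,-0.0006,0],[0,0,-0.031,0,0,-0.0006,0],[0,0,0,0,0,0,0],[0,0,0,0,0,0,0],[0,0,0,0,0,0,0],[0,0,0,0,0,0,0],[0,0,0,0,0,0,0]]'; python3 -c "
from h import *
o=ctrl.get_obs(); print(o['eef_pos'],o['wrist_force'],o['torque'])"
```

```text
time_s: 13.85
eef_pos: [0.5141, 0.1288, 0.0737]
eef_rot: [0.0, 0.474, 0.88, 0.0]
wrist_force: [-0.4, -1.4, 7.0]
opening: 0.636
grasp_force: 64.5
[0.51409471 0.12878555 0.0737308 ] [-0.38040965 -1.44797998  6.96010835] [-0.07090262  0.02994943  0.09186517]
```

```bash
python3 -m handwheel '[[0,0,-0.028,0,0,-0.0006,0],[0,0,-0.028,0,0,-0.0006,0],[0,0,0,0,0,0,0],[0,0,0,0,0,0,0],[0,0,0,0,0,0,0],[0,0,0,0,0,0,0],[0,0,0,0,0,0,0],[0,0,0,0,0,0,0]]'; python3 -c "
from h import *
o=ctrl.get_obs(); print(o['eef_pos'],o['wrist_force'],o['torque'])"
```

```text
time_s: 14.65
eef_pos: [0.5141, 0.1288, 0.0741]
eef_rot: [0.0, 0.395, 0.919, 0.0]
wrist_force: [0.2, -1.2, 6.5]
opening: 0.639
grasp_force: 64.5
[0.51410913 0.12876853 0.07411511] [ 0.15874106 -1.2252538   6.53203769] [-0.04150259  0.00153932  0.11855029]
```

```bash
python3 -m handwheel '[[0,0,-0.018,0,0,-0.0003,0],[0,0,-0.018,0,0,-0.0003,0],[0,0,0,0,0,0,0],[0,0,0,0,0,0,0],[0,0,0,0,0,0,0],[0,0,0,0,0,0,0],[0,0,0,0,0,0,0],[0,0,0,0,0,0,0]]'; python3 -m handwheel '[[0,0,-0.018,0,0,-0.0003,0],[0,0,-0.018,0,0,-0.0003,0],[0,0,0,0,0,0,0],[0,0,0,0,0,0,0],[0,0,0,0,0,0,0],[0,0,0,0,0,0,0],[0,0,0,0,0,0,0],[0,0,0,0,0,0,0]]'; python3 -c "
from h import *
o=ctrl.get_obs(); print(o['eef_pos'],o['wrist_force'],o['torque'])"
```

```text
time_s: 15.45
eef_pos: [0.5141, 0.1288, 0.0742]
eef_rot: [0.0, 0.342, 0.94, 0.0]
wrist_force: [-0.5, 0.0, 6.3]
opening: 0.64
grasp_force: 64.4
time_s: 16.25
eef_pos: [0.5139, 0.1288, 0.0742]
eef_rot: [0.0, 0.289, 0.957, 0.0]
wrist_force: [0.4, -0.1, 5.7]
opening: 0.639
grasp_force: 64.3
[0.51394653 0.1287902  0.07420479] [ 0.41024536 -0.07971893  5.66946128] [-0.04997659 -0.06360466  0.13818947]
```

```bash
python3 -m handwheel '[[0,0,-0.018,0,0,0,0],[0,0,-0.018,0,0,0,0],[0,0,0,0,0,0,0],[0,0,0,0,0,0,0],[0,0,0,0,0,0,0],[0,0,0,0,0,0,0],[0,0,0,0,0,0,0],[0,0,0,0,0,0,0]]'; python3 -m handwheel '[[0,0,-0.018,0,0,0,0],[0,0,-0.018,0,0,0,0],[0,0,0,0,0,0,0],[0,0,0,0,0,0,0],[0,0,0,0,0,0,0],[0,0,0,0,0,0,0],[0,0,0,0,0,0,0],[0,0,0,0,0,0,0]]'; python3 -c "
from h import *
o=ctrl.get_obs(); print(o['eef_pos'],o['wrist_force'],o['torque'])"
```

```text
time_s: 17.05
eef_pos: [0.5137, 0.1288, 0.074]
eef_rot: [-0.0, 0.234, 0.972, -0.0]
wrist_force: [0.3, 0.3, 1.8]
opening: 0.641
grasp_force: 64.1
time_s: 17.85
eef_pos: [0.5138, 0.1288, 0.0741]
eef_rot: [-0.0, 0.179, 0.984, -0.0]
wrist_force: [0.4, -0.4, -1.0]
opening: 0.642
grasp_force: 63.7
[0.51382445 0.12879194 0.07408258] [ 0.39975486 -0.36696097 -1.04704644] [ 0.00888177  0.0684813  -0.00863608]
```

The force has gone, so it is over the edge. Now I lower it to see how deep it goes.

```bash
python3 -m handwheel '[[0,0,0,0,0,0.003,0],[0,0,0,0,0,0.003,0],[0,0,0,0,0,0.002,0],[0,0,0,0,0,0.002,0],[0,0,0,0,0,0,0],[0,0,0,0,0,0,0],[0,0,0,0,0,0,0],[0,0,0,0,0,0,0]]'; python3 -c "
from h import *
o=ctrl.get_obs(); print(o['eef_pos'],o['wrist_force'],o['torque'])"
```

```text
time_s: 18.65
eef_pos: [0.5138, 0.1288, 0.0711]
eef_rot: [-0.0, 0.179, 0.984, -0.0]
wrist_force: [-0.2, 0.3, -1.7]
opening: 0.643
grasp_force: 63.7
[0.51383615 0.12877869 0.07110324] [-0.17231265  0.285708   -1.651621  ] [ 0.02828073  0.02109833 -0.00041601]
```

```bash
python3 -m handwheel '[[0,0,0,0,0,0.002,0],[0,0,0,0,0,0.001,0],[0,0,0,0,0,0.001,0],[0,0,0,0,0,0,0],[0,0,0,0,0,0,0],[0,0,0,0,0,0,0],[0,0,0,0,0,0,0],[0,0,0,0,0,0,0]]'; python3 -c "
from h import *
o=ctrl.get_obs(); print(o['eef_pos'],o['wrist_force'],o['torque'])"
```

```text
time_s: 19.45
eef_pos: [0.5138, 0.1288, 0.0699]
eef_rot: [-0.0, 0.179, 0.984, -0.0]
wrist_force: [-0.9, 0.2, -0.6]
opening: 0.639
grasp_force: 63.7
[0.51381146 0.12878707 0.06988221] [-0.8954368   0.17011602 -0.58750224] [-0.00699055 -0.05373235  0.00359104]
```

It is below 7 mm and free, so it has dropped into the starts. I lower it to their floor.

```bash
python3 -m handwheel '[[0,0,0,0,0,0.002,0],[0,0,0,0,0,0.002,0],[0,0,0,0,0,0.001,0],[0,0,0,0,0,0,0],[0,0,0,0,0,0,0],[0,0,0,0,0,0,0],[0,0,0,0,0,0,0],[0,0,0,0,0,0,0]]'; python3 -m handwheel '[[0,0,0,0,0,0.001,0],[0,0,0,0,0,0.001,0],[0,0,0,0,0,0,0],[0,0,0,0,0,0,0],[0,0,0,0,0,0,0],[0,0,0,0,0,0,0],[0,0,0,0,0,0,0],[0,0,0,0,0,0,0]]';python3 -c "
from h import *
o=ctrl.get_obs(); print(o['eef_pos'],o['wrist_force'],o['torque'])"
```

```text
time_s: 20.25
eef_pos: [0.5138, 0.1288, 0.0684]
eef_rot: [0.0, 0.179, 0.984, -0.0]
wrist_force: [0.1, 0.6, -1.1]
opening: 0.636
grasp_force: 63.7
time_s: 21.05
eef_pos: [0.5138, 0.1288, 0.0678]
eef_rot: [0.0, 0.179, 0.984, -0.0]
wrist_force: [-1.2, 0.7, -0.7]
opening: 0.64
grasp_force: 63.8
[0.51383549 0.12880364 0.06779344] [-1.19252816  0.70298518 -0.67234261] [0.01598685 0.07533636 0.04408641]
```

```bash
python3 -m handwheel '[[0,0,0,0,0,0.001,0],[0,0,0,0,0,0,0],[0,0,0,0,0,0,0],[0,0,0,0,0,0,0],[0,0,0,0,0,0,0],[0,0,0,0,0,0,0],[0,0,0,0,0,0,0],[0,0,0,0,0,0,0]]';python3 -c "
from h import *
o=ctrl.get_obs(); print(o['eef_pos'],o['wrist_force'],o['torque'])"
```

```text
time_s: 21.85
eef_pos: [0.5139, 0.1288, 0.0677]
eef_rot: [0.0, 0.179, 0.984, 0.0]
wrist_force: [-1.9, -0.1, 5.3]
opening: 0.64
grasp_force: 64.2
[0.51392122 0.12879526 0.06770466] [-1.94825621 -0.10611882  5.32565797] [ 0.00259875  0.36381479 -0.0160045 ]
```

It is seated in the starts at exactly 3.5 mm. Now forward (clockwise, +rz), letting it down as it turns.

```bash
python3 -m handwheel '[[0,0,0.028,0,0,0,0],[0,0,0.028,0,0,0,0],[0,0,0,0,0,0,0],[0,0,0,0,0,0,0],[0,0,0,0,0,0,0],[0,0,0,0,0,0,0],[0,0,0,0,0,0,0],[0,0,0,0,0,0,0]]';python3 -c "
from h import *
o=ctrl.get_obs(); print(o['eef_pos'],o['wrist_force'],o['torque'])"; python3 -m handwheel '[[0,0,0.028,0,0,0,0],[0,0,0,0,0,0,0],[0,0,0,0,0,0,0],[0,0,0,0,0,0,0],[0,0,0,0,0,0,0],[0,0,0,0,0,0,0],[0,0,0,0,0,0,0],[0,0,0,0,0,0,0]]';python3 -c "
from h import *
o=ctrl.get_obs(); print(o['eef_pos'],o['wrist_force'],o['torque'])"
```

```text
time_s: 22.65
eef_pos: [0.5143, 0.1288, 0.0677]
eef_rot: [0.0, 0.264, 0.964, 0.0]
wrist_force: [2.2, 0.2, 2.5]
opening: 0.642
grasp_force: 64.1
[0.5142833  0.12878061 0.067663  ] [2.19349496 0.21687305 2.45109177] [-0.01540192 -0.3595927   0.00507852]
time_s: 23.45
eef_pos: [0.5137, 0.1288, 0.0674]
eef_rot: [-0.0, 0.307, 0.952, -0.0]
wrist_force: [-0.9, -0.1, 3.4]
opening: 0.639
grasp_force: 64.1
[0.5136924  0.1288069  0.06743697] [-0.87863446 -0.07910361  3.36380717] [ 0.0047414   0.03096092 -0.05557006]
```

```bash
python3 -m handwheel '[[0,0,0.028,0,0,0.0012,0],[0,0,0.028,0,0,0.0012,0],[0,0,0,0,0,0,0],[0,0,0,0,0,0,0],[0,0,0,0,0,0,0],[0,0,0,0,0,0,0],[0,0,0,0,0,0,0],[0,0,0,0,0,0,0]]';python3 -c "
from h import *
o=ctrl.get_obs(); print(o['eef_pos'],o['wrist_force'],o['torque'])"
```

```text
time_s: 24.25
eef_pos: [0.5138, 0.1288, 0.0667]
eef_rot: [-0.0, 0.389, 0.921, -0.0]
wrist_force: [-0.5, -0.6, 3.9]
opening: 0.645
grasp_force: 64.1
[0.51375652 0.12878206 0.06671257] [-0.49463299 -0.63212608  3.86239929] [-0.05350612  0.00293502 -0.01077244]
```

```bash
python3 -m handwheel '[[0,0,0.028,0,0,0.0012,0],[0,0,0.028,0,0,0.0012,0],[0,0,0.028,0,0,0.0012,0],[0,0,0,0,0,0,0],[0,0,0,0,0,0,0],[0,0,0,0,0,0,0],[0,0,0,0,0,0,0],[0,0,0,0,0,0,0]]';python3 -c "
from h import *
o=ctrl.get_obs(); print(o['eef_pos'],o['wrist_force'],o['torque'])"; python3 -m handwheel '[[0,0,0.028,0,0,0.0012,0],[0,0,0.028,0,0,0.0012,0],[0,0,0,0,0,0,0],[0,0,0,0,0,0,0],[0,0,0,0,0,0,0],[0,0,0,0,0,0,0],[0,0,0,0,0,0,0],[0,0,0,0,0,0,0]]';python3 -c "
from h import *
o=ctrl.get_obs(); print(o['eef_pos'],o['wrist_force'],o['torque'])"
```

```text
time_s: 25.05
eef_pos: [0.5138, 0.1288, 0.0656]
eef_rot: [-0.0, 0.507, 0.862, -0.0]
wrist_force: [-1.0, 0.3, 2.3]
opening: 0.645
grasp_force: 64.0
[0.51378683 0.12876611 0.0656283 ] [-0.96945667  0.26063732  2.34540992] [-0.05669233 -0.01530316 -0.06180177]
time_s: 25.85
eef_pos: [0.5138, 0.1288, 0.0649]
eef_rot: [-0.0, 0.58, 0.814, -0.0]
wrist_force: [-0.5, -0.7, 1.9]
opening: 0.642
grasp_force: 64.0
[0.51376154 0.12875439 0.0649171 ] [-0.46033903 -0.70102377  1.92579843] [-0.08008562 -0.00425037 -0.07672561]
```

```bash
python3 -m handwheel '[[0,0,0.028,0,0,0.0012,0],[0,0,0.028,0,0,0.0012,0],[0,0,0,0,0,0,0],[0,0,0,0,0,0,0],[0,0,0,0,0,0,0],[0,0,0,0,0,0,0],[0,0,0,0,0,0,0],[0,0,0,0,0,0,0]]';python3 -c "
from h import *
o=ctrl.get_obs(); print(o['eef_pos'],o['wrist_force'],o['torque'])"; python3 -m handwheel '[[0,0,0.028,0,0,0.0006,0],[0,0,0,0,0,0,0],[0,0,0,0,0,0,0],[0,0,0,0,0,0,0],[0,0,0,0,0,0,0],[0,0,0,0,0,0,0],[0,0,0,0,0,0,0],[0,0,0,0,0,0,0]]';python3 -c "
from h import *
o=ctrl.get_obs(); print(o['eef_pos'],o['wrist_force'],o['torque'])"
```

```text
time_s: 26.65
eef_pos: [0.5139, 0.1288, 0.0643]
eef_rot: [0.0, 0.65, 0.76, 0.0]
wrist_force: [1.5, 0.7, 2.7]
opening: 0.637
grasp_force: 64.1
[0.51391668 0.1288085  0.06430376] [1.45447436 0.6957165  2.65739468] [ 0.02520084 -0.13716457  0.12554197]
time_s: 27.45
eef_pos: [0.5141, 0.1288, 0.0643]
eef_rot: [0.0, 0.682, 0.731, 0.0]
wrist_force: [-0.0, 0.1, 5.5]
opening: 0.64
grasp_force: 64.3
[0.51406649 0.12877107 0.06427768] [-0.03760055  0.14989112  5.52806986] [ 0.04820336 -0.15236978  0.04254023]
```

```bash
python3 -m handwheel '[[0,0,0.02,0,0,0,0],[0,0,0.02,0,0,0.0003,0],[0,0,0,0,0,0,0],[0,0,0,0,0,0,0],[0,0,0,0,0,0,0],[0,0,0,0,0,0,0],[0,0,0,0,0,0,0],[0,0,0,0,0,0,0]]';python3 -c "
from h import *
o=ctrl.get_obs(); print(o['eef_pos'],o['wrist_force'],o['torque'])"
```

```text
time_s: 28.25
eef_pos: [0.5141, 0.1288, 0.0643]
eef_rot: [0.0, 0.727, 0.687, 0.0]
wrist_force: [0.4, 0.2, 5.7]
opening: 0.64
grasp_force: 64.4
[0.51412812 0.12877258 0.06425533] [0.41608075 0.20497046 5.69801157] [ 0.02340896 -0.02666411 -0.03957055]
```

Seated on the shoulder at about 72°, with height constant and light force. I open the jaws and lift off.

```bash
python3 -m handwheel '[[0,0,0,0,0,0,1],[0,0,0,0,0,0,1],[0,0,0,0,0,0,1],[0,0,0,0,0,0,1],[0,0,0,0,0,0,1],[0,0,0,0,0,0,1],[0,0,0,0,0,0,1],[0,0,0,0,0,0,1]]'; python3 -m handwheel '[[0,0,0,0,0,-0.02,1],[0,0,0,0,0,-0.05,1],[0,0,0,0,0,-0.1,1],[0,0,0,0,0,-0.1,1],[0,0,0,-0.1,0,0,1],[0,0,0,-0.1,0,0,1],[0,0,0,0,0,0,1],[0,0,0,0,0,0,1]]'
python3 - <<'E'
from h import *
w,_=snap('wrist','w4.png'); s,_=snap('scene','s2.png')
b=cv2.resize(s[190:300,280:420],None,fx=3,fy=3,interpolation=cv2.INTER_CUBIC)
w=cv2.resize(w[:330],(373,330))
cv2.imwrite('pics/c3.png',np.hstack([w,b]))
E
```

```text
time_s: 29.05
eef_pos: [0.5138, 0.1288, 0.064]
eef_rot: [0.0, 0.727, 0.686, 0.0]
wrist_force: [1.1, 0.2, -0.1]
opening: 1.002
grasp_force: 0.0
time_s: 29.85
eef_pos: [0.5105, 0.0686, 0.1454]
eef_rot: [0.0, 0.728, 0.686, 0.0]
wrist_force: [-0.1, 0.2, 1.1]
opening: 1.001
grasp_force: 0.0
```

View pics/c3.png

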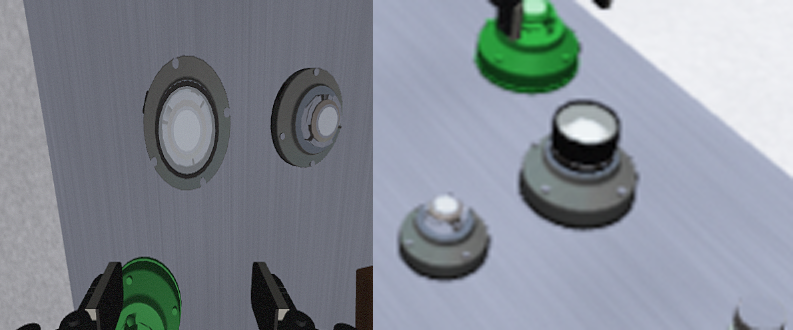

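The ring sits level on the large grey lamp's shoulder, at (587,135) in the right half of the picture. The gripper is clear and the neighbouring things are where they were.

```bash
python3 -c "
from bench import ctrl
print(ctrl.hand_in())"
```

```text
the job is handed in; nothing more can be done
None
```

The black filter ring is screwed home on the large grey lamp, sitting level on its shoulder, and released; the job was handed in at about 30 s, and no reading I took during the screwing was above about 7 N.

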